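Set the screwdriver clutch and hold the grinder cover over its screw bosses

ROBOT

A 6-joint arm with a two-finger parallel gripper is mounted at the origin on a cart in front of the work surface, level with it; the furniture and walls round the work are solid. World frame = base frame: x ahead of the robot, y to its left, z up, the work surface at z = 0. Lengths are in m, angles in rad, forces in N, time in s.
With the tool pointing down it reaches from about 0.3 to 0.775 m from the base axis. Payload 14.6 kg.
Tool frame: the origin (TCP) lies midway between the tips of the shut fingers; the grasp point (between the pads) lies 19 mm behind it; z points along the fingers, y is the line along which they close (so a half turn about z gives the same grasp; the last joint's range is limited). The gripper opens to 94 mm and grips with 3 to 60 N. Pads are 16 mm wide; open, the fingers measure 119 mm over their backs; the gripper's body (75 mm by 177 mm) begins 78 mm behind the grasp point.
Start: joints at [1.074, 0.3, 1.521, -0, 1.321, -0.067], TCP at [0.229, 0.5, 0.166] pointing down, gripper open.
Joint ranges: [-3.03, 3.03], [-0.79, 2.21], [0.23, 2.52], [-1.04, 4.18], [0, 3.07], [-2.55, 2.55]. Speed limits (rad/s): [2.22, 2.22, 2.57, 3.14, 3.14, 3.14].

INTERFACE

Orientations are given as [roll, pitch, yaw] about the fixed x, y, z axes, in that order (R = Rz(yaw) Ry(pitch) Rx(roll)).
In Python, from station import telemetry, optics, ctrl gives the robot as it stands.
- The arm moves only by the tool carry_out, never from a script. Its argument "plan" is a list that holds one entry, the list of rows, each a list of 7 numbers: the shift along the tool's x, y, z in mm, then the turn, a rotation vector about the tool's x, y, z in rad, then the finger opening in mm, from 0 to 94. A call has 1 to 20 rows; each row shifts and turns the commanded pose from where the row before left it, along the tool's axes as they then stand; what a row does not reach is not made up. A row lasts 1/12 s, in which the tool goes at most 41.7 mm and 7.16 degrees, less where a joint would pass 70% of its speed; a pose out of reach is approached as far as the arm can. A call with a gripper value outside its range is refused whole. The fingers move at their own pace and stop on an object; "squeeze" is the grip in N (left out, the last holds). Time passes only in rows, so rows that do not move let the fingers close. It gives the time, the measured TCP pose, the force, the opening and the grip force at its end, in the units of the state.
- telemetry.get_obs(): the state, without advancing time (a new reading comes with each control period).
- optics.camera(name): name is "scene" or "top"; returns a dict with "pixels" (480x640x3 uint8, red, green, blue), "intrinsics" (3x3 intrinsics, pixels), "origin" and "rotation" of the camera in the world. Camera axes: x right, y down, z forward; pixel columns grow to the right and rows downward; lengths in m; the calibration is good to about 2 mm. A picture is of the moment at which its call begins. There is no depth.
- ctrl.hand_in(): hands the job in; it is judged then, once.
The state is a dict: "time_s": time; "qpos": joint angles; "joint_vel": joint speeds; "tau": joint torques, N m; "ee_pos": TCP position; "eef_rot": TCP orientation; "force": force on the tool from outside, world axes, zero at the start; "moment": the same for the moment, N m; "grip_width": finger opening in m; "grip_force": force on a finger pad.
Only numpy, scipy, OpenCV 4.12 (cv2) and the standard library are available. Lean on these libraries where they do the work, as an engineer would, in place of code of your own. Each camera call takes 0.05 s, during which the arm holds its last target. There are 200 camera calls.

TASK

Turn the clutch collar of the upright cordless screwdriver to 4 (the fourth tick, counting clockwise from the long tick as number 1) and leave it there. Then pick the grinder's cover up by its feed chute and hold it level and still, 1 to 2 cm above the bosses of the motor base without ever touching the base, with all four holes in line over the threaded holes (wide pair over wide pair), so that I can start the screws through it. Finish while still holding the cover there, and do not disturb the other things on the stove.

Things in the scene. Friction and masses are not known exactly. Their poses are not given: they have to be found in the camera images.
- clutch_collar (a joint): how far the black clutch collar is turned, rad; grows CLOCKWISE seen from above. Six click positions: number N is at 0.4*(N-1), so 1 = 0.0, 4 = 1.2, 6 = 2.0 (stops at -0.12, 2.12). A sprung ball (about 0.08 Nm) pulls it to the nearest one when let go. Six ticks on the white nose: the long one is 1, the rest follow clockwise; a white bar on the collar's rim points at the number set
- collar_grip (a point): point on the collar's upright axis at the height to grip it, 157 mm above the stove top. The collar is a ribbed cylinder 48 mm across, its top 13 mm above this point, its lower edge 22 mm below. Above it the white scale nose (35 mm across) ends 20 mm and the steel chuck (17 mm across) 35 mm above this point. The handle below is 46 mm across
- driver: cordless screwdriver standing upright, chuck up, 192 mm tall, in a black charging cradle (84x74 mm, 22 high) fixed to the stove top. Origin: centre of the cradle's underside, z up. Tick 1 lies 237 deg, tick 4 168 deg anticlockwise from its +x
- motor_base: white motor base of a kitchen grinder, 146x106 mm, 54 high, fixed to the stove top. Origin: centre of its footprint, x along its length, z up. Four aluminium bosses with 6 mm threaded holes, tops 70 mm above the origin: wide pair at x=+50 mm (y=+36, -36), narrow pair at x=-50 mm (y=+22, -22). The coupling in the middle stays 7 mm below the boss tops. Push switch on its -x end
- cover: loose steel cover, about 280 g: plate 132x100x5 mm lying flat, an open oblong feed chute on its middle (52 mm along x, 34 along y, walls 4, rim 50 mm above the origin; welds beside it 8.5 mm high). Origin: centre of the plate's underside, x along its length, z up. Four 14 mm holes: wide pair at x=+50 mm (y=+36, -36), narrow pair at x=-50 mm (y=+22, -22); fits one way round only
- chute (a point): point on the chute's axis, 36 mm above the plate's underside; centre of mass on this axis. Pinch the chute here across its 34 mm width (along the cover's y)
- hole0 (a point): centre of a cover hole at the plate's underside: wide pair, +y side of the cover; belongs over boss0
- boss0 (a point): centre of the top of a threaded boss: wide pair, +y side of the motor base
- hole1 (a point): centre of a cover hole at the plate's underside: wide pair, -y side of the cover; belongs over boss1
- boss1 (a point): centre of the top of a threaded boss: wide pair, -y side of the motor base
- hole2 (a point): centre of a cover hole at the plate's underside: narrow pair, +y side of the cover; belongs over boss2
- boss2 (a point): centre of the top of a threaded boss: narrow pair, +y side of the motor base
- hole3 (a point): centre of a cover hole at the plate's underside: narrow pair, -y side of the cover; belongs over boss3
- boss3 (a point): centre of the top of a threaded boss: narrow pair, -y side of the motor base
- salt: small salt shaker with grey cap, 44 mm across, 90 tall (origin: centre of its underside); a bystander, to be left alone
- spice_jar: slim spice jar with black cap, 41 mm across, 105 tall (origin: centre of its underside); a bystander, to be left alone
- small_tin: food tin, 57 mm across, 72 tall (origin: centre of its underside); a bystander, to be left alone
- spice_tall: spice jar with red cap, 46 mm across, 109 tall (origin: centre of its underside); a bystander, to be left alone
- spoon: teaspoon lying flat, 137x28x13 mm (origin: centre of its underside); a bystander, to be left alone
- shot: clear shot glass, 48 mm across, 61 tall (origin: centre of its underside); a bystander, to be left alone
- cup: clear plastic cup, 72 mm across, 88 tall (origin: centre of its underside); a bystander, to be left alone

How it is judged:
By the outcome, as a careful person would: the job done as asked, in the order asked, and still so for the second after the job is handed in, while the arm keeps its last pose, push and grip.
It also fails if it takes over 51 s, if anything falls off the work surface, if the arm or the gripper's body presses on something with over 40 N, if the wrist force passes 120 N, or if a joint passes its speed limit or range.

## Working session

There is one attempt and no reset: what is moved stays moved. The work goes in short steps, Python scripts to look and compute and a tool call to move; the robot and the scene stay as the last step left them, time stands still between calls to the robot, and variables do not carry over. Pictures are saved under pics/ and viewed, at most 10 in all, crops included, and the job is handed in when it is done.

Besides the shell and the picture viewer there is one more tool, called after "Emit:" by a JSON object that holds its "method" and its "body". carry_out: Moves the arm, as the interface text tells. Its arguments: {"type":"object","properties":{"plan":{"type":"array","items":{"type":"array","items":{"type":"array","items":{"type":"number"}}}},"squeeze":{"type":"number"}},"required":["plan"]}

```bash
mkdir -p pics; ls
python3 - <<'E'
from station import telemetry, optics, ctrl
import cv2,numpy as np
np.set_printoptions(precision=4,suppress=True)
for n in ("scene","top"):
    c=optics.camera(n); cv2.imwrite(f"pics/{n}0.png",c["pixels"][:,:,::-1]); print(n,c["intrinsics"],c["origin"],c["rotation"])
print(telemetry.get_obs())
E
```

```text
pics
scene [[563.1763   0.     322.5145]
 [  0.     563.1763 238.2867]
 [  0.       0.       1.    ]] [ 0.1127 -0.7519  0.8282] [-2.261   0.0075 -0.4722]
top [[509.6378   0.     318.5946]
 [  0.     509.6378 240.8496]
 [  0.       0.       1.    ]] [0.3764 0.034  1.2025] [-3.0386  0.0257 -1.5955]
{'time_s': 0.1, 'qpos': array([ 1.0744,  0.3004,  1.5215, -0.    ,  1.3207, -0.0666]), 'joint_vel': array([-0.0007, -0.0015, -0.0007,  0.0002, -0.002 ,  0.0009]), 'tau': array([ -0.0008, -53.2643, -35.3287,   0.0709,   0.0235,  -0.0001]), 'ee_pos': array([0.2291, 0.4998, 0.1651]), 'eef_rot': array([-3.1406, -0.0001,  2.7118]), 'force': array([0.5887, 0.1286, 0.3585]), 'moment': array([-0.0112,  0.0304, -0.0071]), 'grip_force': 0.0, 'grip_width': 0.09359593596973143}
```

View pics/scene0.png

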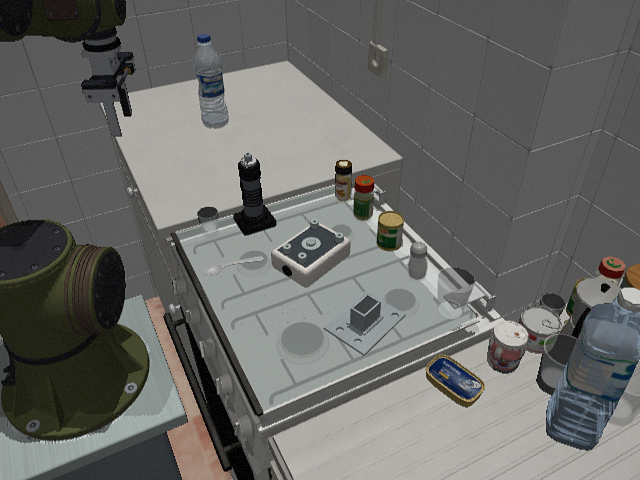

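View pics/top0.png

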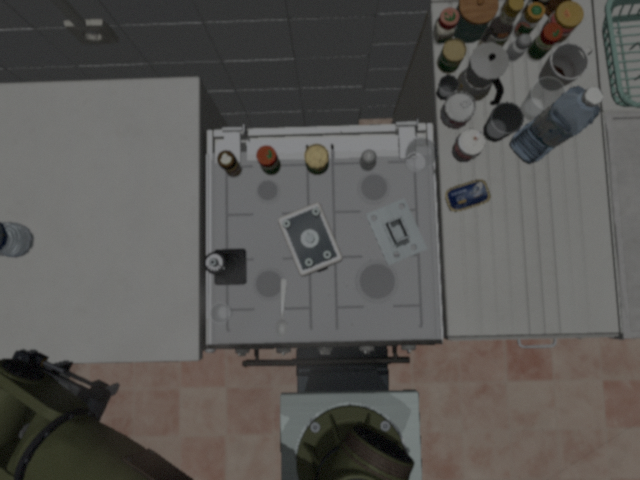

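The top view shows the driver's chuck at about (215,262), cradle (232,266), motor base (310,238) and cover (398,231). In the scene view the driver is at (250,190), the base at (311,250) and the cover at (365,320). Next I'll look at enlarged crops.

Run:
```python
import cv2,numpy as np
t=cv2.imread("pics/top0.png");s=cv2.imread("pics/scene0.png")
r=lambda im,x,y,w,h,k:cv2.resize(im[y:y+h,x:x+w],None,fx=k,fy=k,interpolation=cv2.INTER_CUBIC)
A=r(t,270,190,80,100,3);B=r(t,360,190,80,100,3);C=r(s,225,140,64,100,3)
A=np.hstack([r(t,270,190,160,100,5)]); cv2.imwrite("pics/c1.png",cv2.convertScaleAbs(A,alpha=1.5))
B=np.hstack([r(s,230,145,50,95,6),r(t,200,235,60,57,10)[:570,:500]]); cv2.imwrite("pics/c2.png",cv2.convertScaleAbs(B,alpha=1.7))
```

```text
(no output)
```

View pics/c1.png

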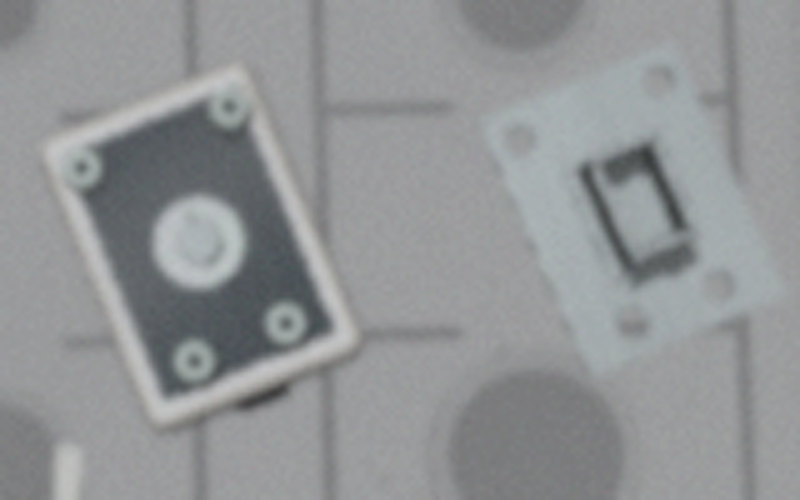

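View pics/c2.png

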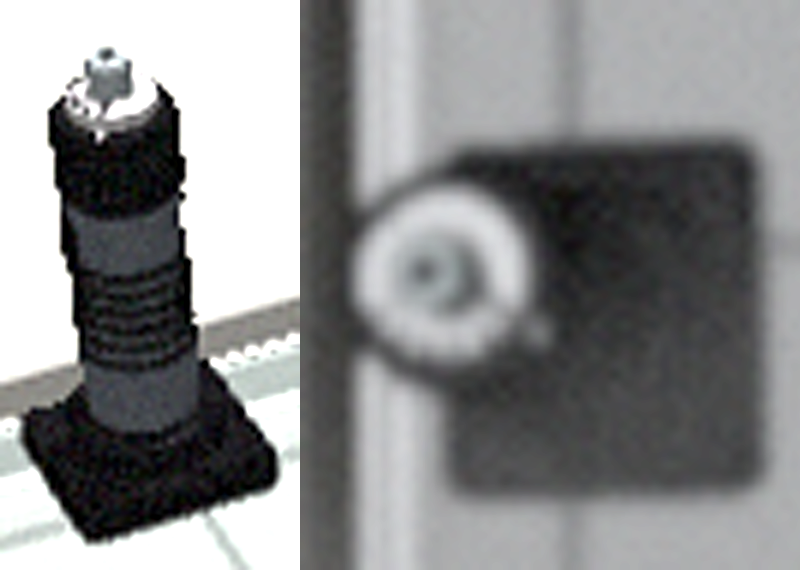

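The base and cover are both seen from above with their wide pairs towards the top of the image. The bosses in the crop are at (82,166), (230,106), (194,360) and (287,323), and the holes at (520,138), (660,78), (632,320) and (719,284). The collar's white bar is at full-image (223.3,267.8) and the nose centre at (213.8,261.8).

```bash
cat > h.py <<'E'
import cv2,numpy as np
from scipy.spatial.transform import Rotation as Ro
from station import telemetry, optics, ctrl
np.set_printoptions(precision=4,suppress=True)
W=np.array([[.05,.036],[.05,-.036],[-.05,.022],[-.05,-.022]])
def ray(c,px,z):
    d=np.linalg.inv(c["intrinsics"])@np.array([px[0],px[1],1.]); d=Ro.from_euler('xyz',c["rotation"]).as_matrix()@d
    o=np.array(c["origin"]); return o+d*(z-o[2])/d[2]
def proj(c,P):
    p=c["intrinsics"]@Ro.from_euler('xyz',c["rotation"]).as_matrix().T@(np.array(P)-c["origin"]); return p[:2]/p[2]
def blob(g,p,r,sign):
    x,y=np.round(p).astype(int); w=g[y-r:y+r+1,x-r:x+r+1].astype(float)*sign
    Y,X=np.mgrid[-r:r+1,-r:r+1]; m=(X**2+Y**2<=r*r); w=np.clip(w-np.percentile(w[m],40),0,None)*m
    return np.array([x+(w*X).sum()/w.sum(),y+(w*Y).sum()/w.sum()])
def fit(P,M=W):  # P = R M + t
    P=np.array(P)[:,:2]; a=P-P.mean(0); b=M-M.mean(0)
    th=np.arctan2((b[:,0]*a[:,1]-b[:,1]*a[:,0]).sum(),(a*b).sum()); R=np.array([[np.cos(th),-np.sin(th)],[np.sin(th),np.cos(th)]])
    t=P.mean(0)-R@M.mean(0); return t,th,np.linalg.norm(P-(M@R.T+t),axis=1)
def pts(t,th,z,M=W):
    R=np.array([[np.cos(th),-np.sin(th)],[np.sin(th),np.cos(th)]]); return np.c_[M@R.T+t,np.full(len(M),z)]
E
python3 - <<'E'
from h import *
c=optics.camera("top"); g=cv2.cvtColor(c["pixels"],cv2.COLOR_RGB2GRAY); g=cv2.GaussianBlur(g,(3,3),0)
f=lambda L:[((x+.5)/5-.5+270,(y+.5)/5-.5+190) for x,y in L]
B=[blob(g,p,4,1) for p in f([(82,166),(230,106),(194,360),(287,323)])]
C=[blob(g,p,4,-1) for p in f([(520,138),(660,78),(632,320),(719,284)])]
b=fit([ray(c,p,.070) for p in B]); k=fit([ray(c,p,.004) for p in C])
print("base",b,"\ncover",k)
s=optics.camera("scene")
print("bosses in scene",proj(s,pts(b[0],b[1],.070)).tolist() if 0 else [proj(s,P) for P in pts(b[0],b[1],.07)])
print("holes in scene",[proj(s,P) for P in pts(k[0],k[1],.004)])
# driver
gg=cv2.cvtColor(c["pixels"],cv2.COLOR_RGB2GRAY)
m=(gg[235:300,195:262]<70).astype(np.uint8)
n,l,st,ce=cv2.connectedComponentsWithStats(m)
print(st[:6])
for p,z in (((213.8,261.75),.177),((223.35,267.75),.168)): print(ray(c,p,z))
for p in ((244.2,250.5),(246,284),(216,284)): print("cradle",ray(c,p,.022))
print("chuck scene",ray(s,(230+105/6,145+52/6),.192),"chuck top",ray(c,(212.1,261.4),.192))
E
```

```text
base (array([0.5043, 0.0819]), np.float64(0.35682867632388937), array([0.003 , 0.0033, 0.0009, 0.0016])) 
cover (array([ 0.5201, -0.1232]), np.float64(0.3758707437484222), array([0.0011, 0.0022, 0.003 , 0.0011]))
bosses in scene [array([314.5151, 219.9463]), array([339.1309, 233.7353]), array([286.6752, 244.4712]), array([301.8028, 253.7481])]
holes in scene [array([366.2813, 298.0266]), array([395.1566, 315.2546]), array([339.9282, 329.7053]), array([357.8505, 341.4099])]
[[   0    0   67   65 2974]
 [   5    0   47   65 1373]
 [  17   26    1    2    2]
 [  21   27    2    3    6]]
[0.4462 0.271  0.177 ]
[0.4341 0.2535 0.168 ]
cradle [0.4812 0.2354 0.022 ]
cradle [0.4032 0.232  0.022 ]
cradle [0.405  0.3019 0.022 ]
chuck scene [0.4458 0.2692 0.192 ] chuck top [0.446  0.2709 0.192 ]
```

Run:
```python
from h import *
s=optics.camera("scene"); im=s["pixels"][:,:,::-1]
r=lambda x,y,w,h,k:cv2.resize(im[y:y+h,x:x+w],None,fx=k,fy=k,interpolation=cv2.INTER_CUBIC)
cv2.imwrite("pics/c3.png",np.hstack([r(265,205,95,95,4),r(320,280,95,95,4)]))
```

```text
(no output)
```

View pics/c3.png

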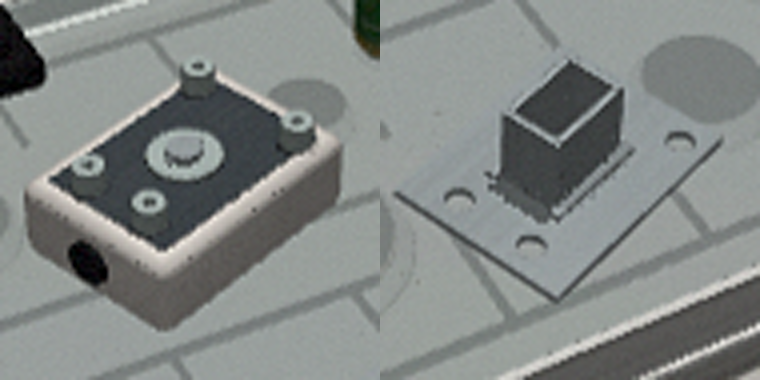

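Emit:
{"method": "carry_out", "body": {"plan": [[[0,0,-20,0,0,0,94],[0,0,-20,0,0,0,94],[0,0,-20,0,0,0,94],[0,0,-20,0,0,0,94]]], "squeeze": 25}}

```text
time_s: 0.58
ee_pos: [0.2291, 0.4998, 0.2464]
eef_rot: [-3.141, -0.0, 2.712]
force: [0.5, 0.2, 0.9]
grip_width: 0.0937
grip_force: 0.0
```

The scene crop shows all four bosses and three cover holes within about 1 px of where the top-view fit puts them, so the base and cover poses hold. The driver axis is at (0.446, 0.2695), and the bar is at about 235°, which is number 1.

Emit:
{"method": "carry_out", "body": {"plan": [[[-10,-4,0,0,0,0,94],[-20,-8,0,0,0,0,94],[-26,-11,0,0,0,0,94],[-28,-11,0,0,0,0,94],[-28,-11,0,0,0,0,94],[-28,-12,0,0,0,0,94],[-28,-12,0,0,0,0,94],[-28,-11,0,0,0,0,94],[-28,-11,0,0,0,0,94],[-26,-11,0,0,0,0,94],[-20,-8,0,0,0,0,94],[-14,-5,0,0,0,0,94],[-9,-4,0,0,0,0,94],[0,0,0,0,0,0,94],[0,0,0,0,0,0,94]]]}}

```text
time_s: 1.83
ee_pos: [0.4457, 0.2697, 0.2452]
eef_rot: [-3.141, -0.0, 2.711]
force: [-0.4, 0.1, -0.6]
grip_width: 0.0941
grip_force: 0.0
```

Run:
```python
from h import *
o=telemetry.get_obs(); print(o["qpos"],o["ee_pos"],o["eef_rot"])
s=optics.camera("scene")
P=[(265+(x+.5)/4-.5,205+(y+.5)/4-.5) for x,y in [(198,65),(296,120),(89,162),(150,203)]]
print("base scene",fit([ray(s,p,.07) for p in P]))
```

```text
[ 0.4737  0.1851  1.4791  0.0002  1.4779 -0.6667] [0.4457 0.2697 0.2452] [-3.1413 -0.0005  2.7112]
base scene (array([0.5026, 0.079 ]), np.float64(0.364767009247217), array([0.0002, 0.0009, 0.0017, 0.0016]))
```

Emit:
{"method": "carry_out", "body": {"plan": [[[0,0,12,0,0,0,94],[0,0,20,0,0,0,94],[0,0,24,0,0,0,94],[0,0,24,0,0,0,94],[0,0,17,0,0,0,94],[0,0,10,0,0,0,94],[0,0,0,0,0,0,80],[0,0,0,0,0,0,60],[0,0,0,0,0,0,54],[0,0,0,0,0,0,50],[0,0,0,0,0,0,46],[0,0,0,0,0,0,40],[0,0,0,0,0,0,40],[0,0,0,0,0,0,40]]], "squeeze": 25}}

```text
time_s: 3.05
ee_pos: [0.446, 0.2697, 0.1387]
eef_rot: [3.141, 0.0, 2.712]
force: [1.0, 0.2, 0.3]
grip_width: 0.0446
grip_force: 0.0
```

Emit:
{"method": "carry_out", "body": {"plan": [[[0,0,0,0,0,0,40],[0,0,0,0,0,0,40]]]}}

```text
time_s: 3.22
ee_pos: [0.4459, 0.2697, 0.1386]
eef_rot: [-3.142, -0.0, 2.712]
force: [0.1, -0.1, 0.5]
grip_width: 0.0401
grip_force: 0.0
```

Run:
```python
from h import *
o=telemetry.get_obs(); print(o["qpos"],o["ee_pos"],o["grip_width"],o["grip_force"],o["moment"])
a=optics.camera("scene")["pixels"][:,:,::-1];b=optics.camera("top")["pixels"][:,:,::-1]
r=lambda im,x,y,w,h,k:cv2.resize(im[y:y+h,x:x+w],None,fx=k,fy=k,interpolation=cv2.INTER_CUBIC)
cv2.imwrite("pics/c4.png",cv2.convertScaleAbs(np.hstack([r(a,200,110,100,140,4),r(b,180,205,100,140,4)]),alpha=1.5))
```

```text
[ 0.4736  0.26    1.6368  0.      1.2448 -0.6674] [0.4459 0.2697 0.1386] 0.040097228770107574 0.0 [ 0.0091 -0.0019  0.0099]
```

View pics/c4.png

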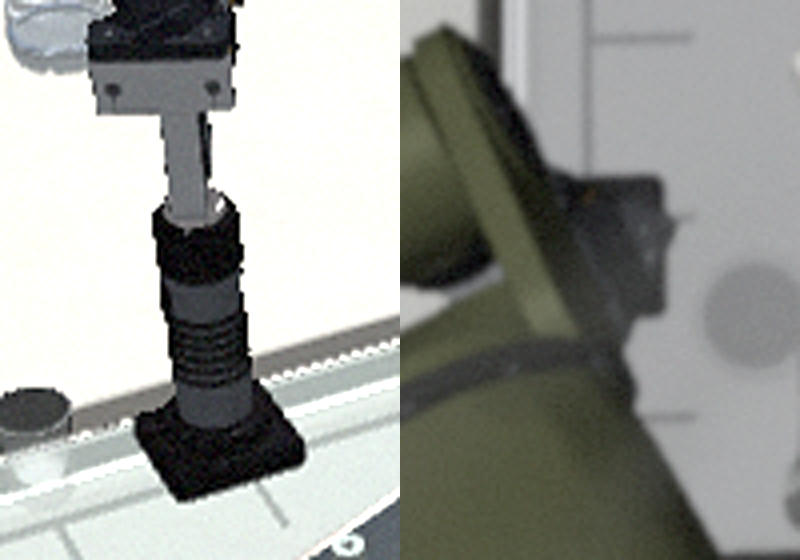

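The scene crop shows the finger ending at about crop (190,222), which is image (247,165). That is near the collar's top, and the fingers closed to 40 mm without contact. I'll check the geometry.

Run:
```python
from h import *
s=optics.camera("scene");o=telemetry.get_obs()
R=Ro.from_euler('xyz',o["eef_rot"]); p=o["ee_pos"]
for n,v in (("tcp",(0,0,0)),("tip+y",(0,.025,0)),("tip-y",(0,-.025,0)),("-y back60",(0,-.025,-.06)),("+y back60",(0,.025,-.06)),("pad+x",(.008,0.02,0)),("pad-x",(-.008,.02,0))): print(n,proj(s,p+R.apply(v)))
for z in (.192,.177,.17,.157,.135): print(z,proj(s,[.446,.2695,z]))
```

```text
tcp [249.68   174.2786]
tip+y [250.3108 168.2362]
tip-y [249.0297 180.5088]
-y back60 [246.4818 156.9731]
+y back60 [247.8816 145.0539]
pad+x [246.639  169.5339]
pad-x [253.7322 169.3263]
0.192 [247.529  153.5725]
0.177 [248.1605 159.508 ]
0.17 [248.4519 162.2465]
0.157 [248.9875 167.2805]
0.135 [249.8779 175.6489]
```

Run:
```python
from h import *
s=optics.camera("scene");o=telemetry.get_obs()
for p,e,w in ((np.array([.2291,.4998,.1651]),[-3.1406,0,2.7118],.047),(o["ee_pos"],o["eef_rot"],.02)):
    R=Ro.from_euler('xyz',e)
    for v in ((0,w+.006,0),(0,-w-.006,0),(.0375,-.06,-.097),(-.0375,-.06,-.097),(-.0375,-.088,-.097),(.0375,-.088,-.097)): print(v,proj(s,p+R.apply(v)))
a=cv2.imread("pics/scene0.png"); b=s["pixels"][:,:,::-1]
r=lambda im,x,y,w,h,k:cv2.resize(im[y:y+h,x:x+w],None,fx=k,fy=k,interpolation=cv2.INTER_CUBIC)
cv2.imwrite("pics/c5.png",cv2.convertScaleAbs(np.hstack([r(a,70,40,70,105,5),r(b,215,85,70,105,5)]),alpha=2.2))
```

```text
(0, 0.053, 0) [131.5987 129.7809]
(0, -0.053, 0) [121.4152 152.4036]
(0.0375, -0.06, -0.097) [ 92.5913 115.5445]
(-0.0375, -0.06, -0.097) [127.6373 114.6197]
(-0.0375, -0.088, -0.097) [124.6787 120.7596]
(0.0375, -0.088, -0.097) [ 88.9938 121.7119]
(0, 0.026000000000000002, 0) [250.3396 167.9993]
(0, -0.026000000000000002, 0) [249.0083 180.7629]
(0.0375, -0.06, -0.097) [225.3088 150.8537]
(-0.0375, -0.06, -0.097) [262.1361 149.8097]
(-0.0375, -0.088, -0.097) [261.5757 156.995 ]
(0.0375, -0.088, -0.097) [224.0427 158.0723]
```

View pics/c5.png

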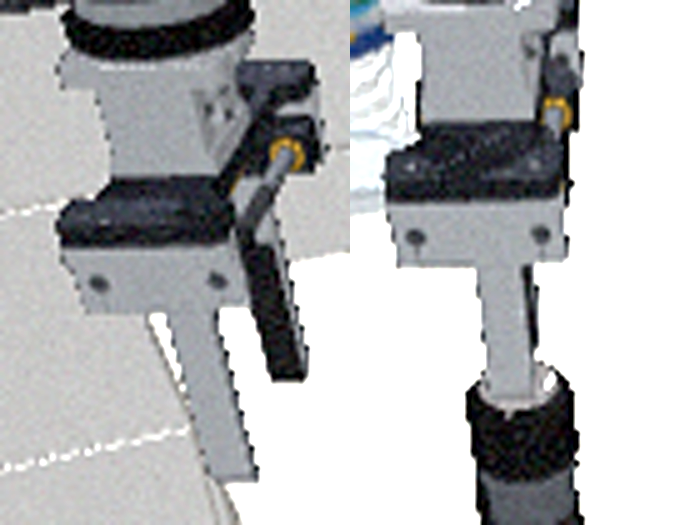

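The near fingertip at the start is at about image (116,135) and the far one at (127,115). Both are about 15 px higher than the reported TCP projects, so the fingers look some 35 mm higher than reported. They closed round the nose, above the collar. I'll quantify that.

Run:
```python
from h import *
from scipy.optimize import least_squares
s=optics.camera("scene");t=optics.camera("top")
p=np.array([.2291,.4998,.1651]);R=Ro.from_euler('xyz',[-3.1406,0,2.7118])
V=[(0,-.0595,0),(0,.047,0)];Q=np.array([[116,135.3],[127.3,115.3]])
f=lambda d:(np.array([proj(s,p+R.apply(v)+d) for v in V])-Q).ravel()
r=least_squares(lambda z:f(np.array([0,0,z[0]])),[0.]); print("z only",r.x,r.fun)
r=least_squares(lambda z:np.r_[f(z),z*3],[0.,0,0]); print("3d",r.x,r.fun)
for dz in (0,.036):
    print(dz,[proj(t,p+R.apply(v)+[0,0,dz]) for v in V+[(0,0,-.097)]])
b=t["pixels"]; a=cv2.imread("pics/top0.png")
cv2.imwrite("pics/c6.png",cv2.convertScaleAbs(cv2.resize(a[335:455,0:140],None,fx=5,fy=5,interpolation=cv2.INTER_CUBIC),alpha=2.2))
```

```text
z only [0.0446] [ 0.0194  1.1896 -0.4631 -1.1219]
3d [ 0.0091  0.095  -0.0027] [ 0.6131  0.3523 -0.6496 -0.3725  0.0273  0.2851 -0.0081]
0 [array([129.0145, 384.7408]), array([ 81.8778, 363.2517]), array([ 78.8035, 380.8869])]
0.036 [array([121.6642, 388.0487]), array([ 72.8816, 365.763 ]), array([ 68.6839, 384.383 ])]
```

View pics/c6.png

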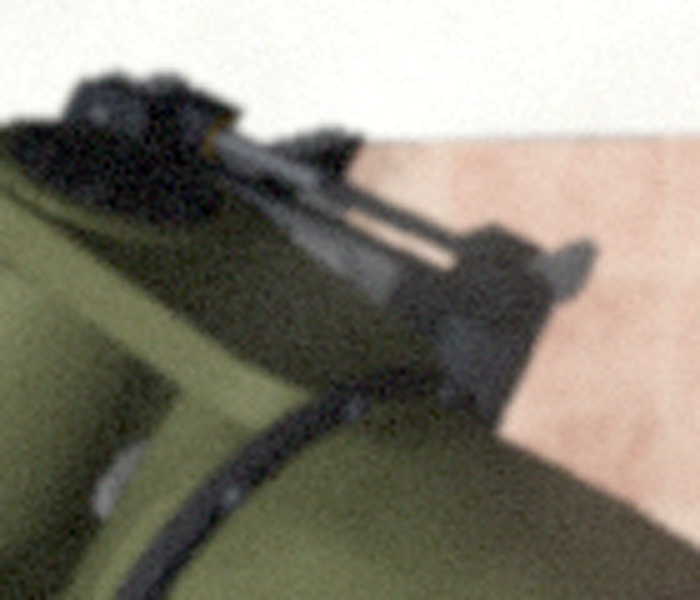

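The top crop shows the fingertips at image (118,387) and (70,364). That confirms the tool sits about 40 to 45 mm above the reported height, with only a small xy error. I'll open, go 40 mm lower, and grip again.

Emit:
{"method": "carry_out", "body": {"plan": [[[0,0,0,0,0,0,94],[0,0,0,0,0,0,94],[0,0,0,0,0,0,94],[0,0,0,0,0,0,94],[0,0,0,0,0,0,94],[0,0,0,0,0,0,94],[0,0,0,0,0,0,94],[0,0,0,0,0,0,94],[0,0,10,0,0,0,94],[0,0,10,0,0,0,94],[0,0,10,0,0,0,94],[0,0,10,0,0,0,94],[0,0,0,0,0,0,94]]]}}

```text
time_s: 4.6
ee_pos: [0.4449, 0.2691, 0.0959]
eef_rot: [-3.139, -0.002, 2.712]
force: [0.5, 1.8, 0.0]
grip_width: 0.0937
grip_force: 0.0
```

Emit:
{"method": "carry_out", "body": {"plan": [[[0,0,0,0,0,0,70],[0,0,0,0,0,0,60],[0,0,0,0,0,0,40],[0,0,0,0,0,0,40],[0,0,0,0,0,0,40],[0,0,0,0,0,0,40],[0,0,0,0,0,0,40],[0,0,0,0,0,0,40],[0,0,0,0,0,0,40],[0,0,0,0,0,0,40]]]}}

```text
time_s: 5.43
ee_pos: [0.4459, 0.2696, 0.0986]
eef_rot: [-3.141, 0.0, 2.712]
force: [-0.8, -2.1, 1.5]
grip_width: 0.0468
grip_force: 25.0
```

Emit:
{"method": "carry_out", "body": {"plan": [[[0,0,0,0,0,0.06,40],[0,0,0,0,0,0.08,40],[0,0,0,0,0,0.06,40],[0,0,0,0,0,0,40]]]}}

```text
time_s: 5.77
ee_pos: [0.4459, 0.2696, 0.0986]
eef_rot: [-3.141, 0.0, 2.509]
force: [-0.5, -1.7, 3.0]
grip_width: 0.0467
grip_force: 25.0
```

Run:
```python
from h import *
o=telemetry.get_obs(); print(o["qpos"],o["ee_pos"],o["eef_rot"],o["grip_width"],o["moment"],o["force"])
s=optics.camera("scene"); cv2.imwrite("pics/turn1.png",s["pixels"][:,:,::-1])
```

```text
[ 0.4736  0.3024  1.6812 -0.0001  1.1582 -0.4645] [0.4459 0.2696 0.0986] [-3.1414  0.      2.5089] 0.04668041922924837 [-0.3675  0.2566  0.0222] [-0.5184 -1.7385  3.0456]
```

The z moment is near zero at mid-click, so this is the collar turning freely and not the fixed handle. I'll carry on to 1.2 rad.

Emit:
{"method": "carry_out", "body": {"plan": [[[0,0,0,0,0,0.08,40],[0,0,0,0,0,0.1,40],[0,0,0,0,0,0.12,40],[0,0,0,0,0,0.12,40],[0,0,0,0,0,0.12,40],[0,0,0,0,0,0.12,40],[0,0,0,0,0,0.12,40],[0,0,0,0,0,0.1,40],[0,0,0,0,0,0.08,40],[0,0,0,0,0,0.04,40],[0,0,0,0,0,0,40],[0,0,0,0,0,0,40]]]}}

```text
time_s: 6.82
ee_pos: [0.4459, 0.2696, 0.0986]
eef_rot: [-3.141, 0.0, 1.515]
force: [-2.0, -3.9, 3.9]
grip_width: 0.0467
grip_force: 25.0
```

Emit:
{"method": "carry_out", "body": {"plan": [[[0,0,0,0,0,0,60],[0,0,0,0,0,0,94],[0,0,0,0,0,0,94],[0,0,0,0,0,0,94],[0,0,0,0,0,0,94],[0,0,0,0,0,0,94],[0,0,0,0,0,0,94],[0,0,-15,0,0,0,94],[0,0,-25,0,0,0,94],[0,0,-30,0,0,0,94],[0,0,-30,0,0,0,94],[0,0,-15,0,0,0,94],[0,0,0,0,0,0,94],[0,0,0,0,0,0,94]]]}}

```text
time_s: 7.98
ee_pos: [0.446, 0.2697, 0.2135]
eef_rot: [3.141, -0.0, 1.512]
force: [0.3, -0.4, -0.3]
grip_width: 0.0944
grip_force: 0.0
```

Run:
```python
from h import *
s=optics.camera("scene"); cv2.imwrite("pics/rel.png",s["pixels"][:,:,::-1]); 
o=telemetry.get_obs(); print(o["qpos"],o["ee_pos"],o["eef_rot"],o["grip_width"],o["moment"],o["force"])
a=s["pixels"][:,:,::-1]
# expected bar pixel at rim for each number
for n in range(1,7):
    th=np.radians(235-22.9*(n-1)); print(n,proj(s,[.446+.0225*np.cos(th),.2695+.0225*np.sin(th),.170]))
g=cv2.cvtColor(a,cv2.COLOR_BGR2GRAY)[155:178,236:262]; print(g)
```

```text
[ 0.4736  0.202   1.5334 -0.      1.4072  0.5326] [0.4457 0.2695 0.2125] [-3.1407  0.0006  1.5118] 0.09415222893386165 [-0.0222  0.0842 -0.0072] [-0.1545  0.5965  0.4673]
1 [245.9766 167.73  ]
2 [242.2432 167.0171]
3 [239.5178 165.55  ]
4 [238.2293 163.5736]
5 [238.562  161.4094]
6 [240.4384 159.3993]
[[176 172 172 172 174 175 175 180  37  63  71  57  68  68  64  32 182 176
  174 173 172 175 172 173 172 171]
 [173 176 171 174 173 173 177 187  38  70  79  74  74  71  67  52 174 163
  176 172 173 173 175 175 172 174]
 [175 175 172 172 175 176 158 165  69  66  69  72  69  69  61  50 101  69
  167 161 176 176 176 175 171 173]
 [175 173 172 177 178 161  60  85 131  63  70  65  70  69  65  56  70  77
   69  40 163 182 175 172 172 173]
 [174 174 171 176 179  25 140 187 118  64  71  73  69  68  67  59  72  79
   76  81   1 166 179 174 174 173]
 [172 175 175 180 165  55  72  78  63  64  68  67  73  69  61  59  73  78
   79  82  33   0 165 175 174 171]
 [172 174 178 166  18  45  35  57  76  68  71  63  70  66  65  95  99 105
  106  85  32   0   0 181 171 172]
 [171 176 189  19  38  69  31  48 
[... 1010 characters left out ...]
 0   1   4
   14   0  17  14  15   7   0 183]
 [170 178 185  12   4   9   8   8  11   1  10   6   5  10   6   3   3  10
    0   4  13   7  12   8   0 184]
 [172 175 186   8   0  16  10  12  18   2  12   3  12   1   6  15   7   9
    5  12   9  11  11  11   0 183]
 [175 177 188   6   7   1   9   3  13  12   5  12   2  11  11   5  11  13
   10   4  14   7   6   4  81 181]
 [175 176 184   8   1   5  12   1   3   7   9  15   3  10   9  12   1   4
   11   3   5   4   3   0 193 180]
 [171 175 179  84   5   1  15  16  12   8   5   6   6  10  14   9   7  10
   16   8   2  19   0   0 170 181]
 [174 175 177 189  14  11   3   0  11  10   7   7  12  10   2   4  12  14
    1   7   8   5  11  19   0 180]]
```

Emit:
{"method": "carry_out", "body": {"plan": [[[-10,3,0,0,0,0,94],[-20,5,0,0,0,0,94],[-28,7,0,0,0,0,94],[-30,7,0,0,0,0,94],[-30,7,0,0,0,0,94],[-30,7,0,0,0,0,94],[-30,8,0,0,0,0,94],[-30,8,0,0,0,0,94],[-30,8,0,0,0,0,94],[-30,8,0,0,0,0,94],[-30,8,0,0,0,0,70],[-28,7,0,0,0,0,64],[-26,6,0,0,0,0,64],[-20,5,0,0,0,0,64],[-10,2,0,0,0,0,64],[-6,1,0,0,0,0,64]]]}}

```text
time_s: 9.37
ee_pos: [0.5194, -0.1247, 0.2124]
eef_rot: [-3.14, -0.0, 1.51]
force: [0.3, 0.4, -0.3]
grip_width: 0.0645
grip_force: 0.0
```

Emit:
{"method": "carry_out", "body": {"plan": [[[0,0,0,0,0,0.06,64],[0,0,0,0,0,0.12,64],[0,0,0,0,0,0.12,64],[0,0,0,0,0,0.12,64],[0,0,0,0,0,0.12,64],[0,0,0,0,0,0.12,64],[0,0,0,0,0,0.12,64],[0,0,0,0,0,0.12,64],[0,0,0,0,0,0.12,64],[0,0,0,0,0,0.08,64],[0,0,0,0,0,0.036,64],[0,0,0,0,0,0,64]]]}}

```text
time_s: 10.37
ee_pos: [0.5196, -0.1226, 0.2132]
eef_rot: [-3.141, 0.001, 0.375]
force: [-0.1, -0.5, 0.5]
grip_width: 0.064
grip_force: 0.0
```

Run:
```python
from h import *
o=telemetry.get_obs(); print(o["qpos"],o["ee_pos"],o["eef_rot"],o["grip_width"])
s=optics.camera("scene"); t=optics.camera("top"); a=s["pixels"][:,:,::-1]; b=t["pixels"][:,:,::-1]
R=Ro.from_euler('xyz',o["eef_rot"])
for dz in (0,.045):
    for v in ((0,-.044,0),(0,.032,0)): print(dz,proj(s,o["ee_pos"]+R.apply(v)+[0,0,dz]))
r=lambda im,x,y,w,h,k:cv2.convertScaleAbs(cv2.resize(im[y:y+h,x:x+w],None,fx=k,fy=k,interpolation=cv2.INTER_CUBIC),alpha=1.7)
cv2.imwrite("pics/c7.png",np.vstack([np.hstack([r(b,198,248,35,30,10),r(a,230,150,40,30,10)]),r(a,290,195,150,60,5)]))
cv2.imwrite("pics/hover_s.png",a);cv2.imwrite("pics/hover_t.png",b)
```

```text
[-0.3003  0.2313  1.4966  0.      1.4144  0.8955] [ 0.5196 -0.1226  0.2132] [-3.1411  0.0006  0.375 ] 0.06395747825513083
0 [349.7228 227.3423]
0 [384.6176 245.7148]
0.045 [350.3381 206.6617]
0.045 [386.3445 224.729 ]
```

View pics/c7.png

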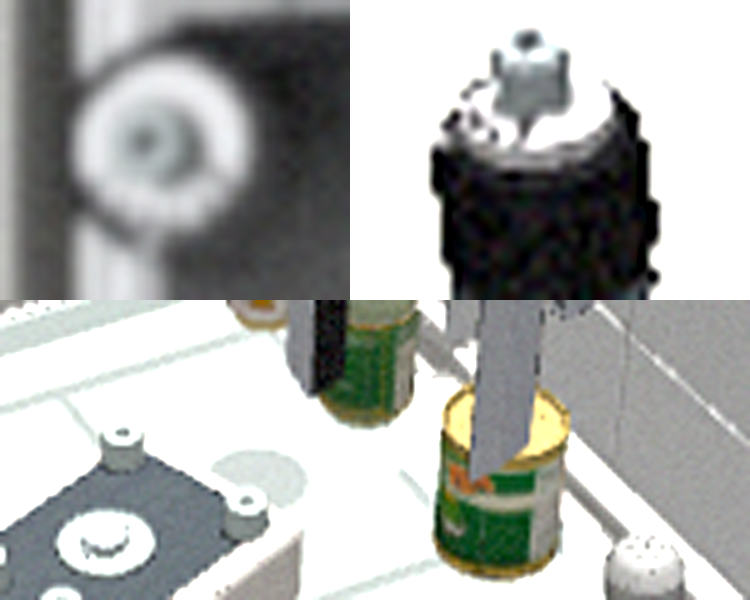

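The top crop shows the bar now at about (150,240) relative to the nose centre (165,145). That direction is about 170° in the world, so it is on tick 4. The near finger's lower outer corners are at image (384,231) and (396,224). From these I'll solve for the tool's true height.

Run:
```python
from h import *
from scipy.optimize import least_squares
o=telemetry.get_obs(); s=optics.camera("scene"); t=optics.camera("top")
R=Ro.from_euler('xyz',o["eef_rot"])
V=[(-.008,.0445,0),(.008,.0445,0)];Q=np.array([[384,231],[396,224]])
for dz in (.025,.03,.035,.04,.045): print(dz,[proj(s,o["ee_pos"]+R.apply(v)+[0,0,dz]) for v in V])
# narrow corner of far finger: bottom-most corner
for dz in (.03,.035,.04,.045): print(dz,[proj(s,o["ee_pos"]+R.apply(v)+[0,0,dz]) for v in [(-.008,-.032,0),(-.008,-.0445,0),(.008,-.032,0)]])
```

```text
0.025 [array([389.0177, 239.6336]), array([394.7388, 234.9583])]
0.03 [array([389.2252, 237.2767]), array([394.9638, 232.6088])]
0.035 [array([389.434 , 234.9035]), array([395.1903, 230.2431])]
0.04 [array([389.6444, 232.5136]), array([395.4184, 227.8611])]
0.045 [array([389.8562, 230.1071]), array([395.6481, 225.4626])]
0.03 [array([352.7232, 218.6231]), array([347.0405, 215.719 ]), array([358.5774, 214.3219])]
0.035 [array([352.8019, 216.2849]), array([347.0999, 213.3869]), array([358.6747, 211.9919])]
0.04 [array([352.8811, 213.9312]), array([347.1596, 211.0392]), array([358.7726, 209.6465])]
0.045 [array([352.9608, 211.5616]), array([347.2198, 208.6759]), array([358.8711, 207.2855])]
```

Emit:
{"method": "carry_out", "body": {"plan": [[[0,0,12,0,0,0,64],[0,0,24,0,0,0,64],[0,0,30,0,0,0,64],[0,0,30,0,0,0,64],[0,0,30,0,0,0,64],[0,0,28,0,0,0,64],[0,0,22,0,0,0,64],[0,0,14,0,0,0,64],[0,0,10,0,0,0,64],[0,0,6,0,0,0,64],[0,0,4,0,0,0,64],[0,0,0,0,0,0,64]]]}}

```text
time_s: 11.57
ee_pos: [0.5199, -0.1233, 0.0035]
eef_rot: [-3.142, 0.0, 0.376]
force: [0.7, -0.3, 0.2]
grip_width: 0.064
grip_force: 0.0
```

Emit:
{"method": "carry_out", "body": {"plan": [[[0,0,4,0,0,0,64],[0,0,4,0,0,0,64],[0,0,4,0,0,0,64],[0,0,4,0,0,0,64],[0,0,4,0,0,0,64],[0,0,4,0,0,0,64],[0,0,0,0,0,0,64]]]}}

```text
time_s: 12.15
ee_pos: [0.5194, -0.1232, -0.0213]
eef_rot: [-3.141, 0.001, 0.376]
force: [-0.4, -0.2, -0.2]
grip_width: 0.0641
grip_force: 0.0
```

No contact at reported z = -0.021, which fits the offset. Now I'll grip the chute.

Emit:
{"method": "carry_out", "body": {"plan": [[[0,0,0,0,0,0,50],[0,0,0,0,0,0,42],[0,0,0,0,0,0,38],[0,0,0,0,0,0,36],[0,0,0,0,0,0,34],[0,0,0,0,0,0,30],[0,0,0,0,0,0,26],[0,0,0,0,0,0,26],[0,0,0,0,0,0,26],[0,0,0,0,0,0,26]]], "squeeze": 35}}

```text
time_s: 12.98
ee_pos: [0.52, -0.1233, -0.0203]
eef_rot: [-3.142, -0.0, 0.376]
force: [-1.7, 2.6, 4.0]
grip_width: 0.0339
grip_force: 35.0
```

Emit:
{"method": "carry_out", "body": {"plan": [[[0,0,-3,0,0,0,26],[0,0,-7,0,0,0,26],[0,0,-12,0,0,0,26],[0,0,-16,0,0,0,26],[0,0,-18,0,0,0,26],[0,0,-18,0,0,0,26],[0,0,-16,0,0,0,26],[0,0,-12,0,0,0,26],[0,0,-6,0,0,0,26],[0,0,-2,0,0,0,26],[0,0,0,0,0,0,26]]]}}

```text
time_s: 13.9
ee_pos: [0.5199, -0.1234, 0.0899]
eef_rot: [3.141, -0.0, 0.376]
force: [-0.1, 0.7, -3.1]
grip_width: 0.034
grip_force: 35.0
```

Emit:
{"method": "carry_out", "body": {"plan": [[[2,-5,0,0,0,0,26],[4,-11,0,0,0,0,26],[5,-17,0,0,0,0,26],[6,-20,0,0,0,0,26],[7,-22,0,0,0,0,26],[7,-23,0,0,0,0,26],[7,-23,0,0,0,0,26],[7,-22,0,0,0,0,26],[5,-19,0,0,0,0,26],[5,-15,0,0,0,0,26],[3,-11,0,0,0,0,26],[2,-6,0,0,0,0,26],[1,-2,0,0,0,0,26],[0,0,0,0,0,0,26],[0,0,0,0,0,0,26]]]}}

```text
time_s: 15.15
ee_pos: [0.5047, 0.0809, 0.0894]
eef_rot: [3.142, 0.0, 0.375]
force: [0.0, 0.4, -3.1]
grip_width: 0.0335
grip_force: 35.0
```

Run:
```python
from h import *
o=telemetry.get_obs(); print(o["qpos"],o["ee_pos"],o["eef_rot"],o["grip_width"],o["force"],o["moment"])
s=optics.camera("scene"); t=optics.camera("top"); a=s["pixels"][:,:,::-1]; b=t["pixels"][:,:,::-1]
r=lambda im,x,y,w,h,k:cv2.convertScaleAbs(cv2.resize(im[y:y+h,x:x+w],None,fx=k,fy=k,interpolation=cv2.INTER_CUBIC),alpha=1.3)
cv2.imwrite("pics/c8.png",np.vstack([r(a,250,170,130,75,6)[:, :780],r(b,260,180,130,25,6)])[:600])
cv2.imwrite("pics/s8.png",a);cv2.imwrite("pics/t8.png",b)
```

```text
[ 0.0874  0.2926  1.7177 -0.0001  1.1315  1.2828] [0.5047 0.0809 0.0894] [3.1416 0.0003 0.3754] 0.03352350670758232 [ 0.0427  0.4263 -3.1325] [-0.0116  0.0808  0.0388]
```

Run:
```python
from h import *
s=optics.camera("scene"); t=optics.camera("top"); a=s["pixels"][:,:,::-1]; b=t["pixels"][:,:,::-1]
H=pts(np.array([.5045,.0812]),.365,.112); ps=np.array([proj(s,p) for p in H]); pt=np.array([proj(t,p) for p in H]); print(ps,pt)
r=lambda im,c,w,h,k:cv2.resize(im[int(c[1])-h//2:int(c[1])+h//2,int(c[0])-w//2:int(c[0])+w//2],None,fx=k,fy=k,interpolation=cv2.INTER_CUBIC)
A=r(a,ps.mean(0)+[0,8],100,110,5);B=r(b,pt.mean(0),60,110,5); print(ps.mean(0)+[0,8],pt.mean(0))
cv2.imwrite("pics/c9.png",np.hstack([A,cv2.convertScaleAbs(B,alpha=1.5)]))
```

```text
[[314.1951 204.6439]
 [339.5535 218.1313]
 [286.0029 229.0374]
 [301.6109 238.139 ]] [[284.1128 219.4488]
 [314.8696 206.8341]
 [307.532  259.6179]
 [326.497  251.8087]]
[310.3406 230.4879] [308.2528 234.4274]
```

View pics/c9.png

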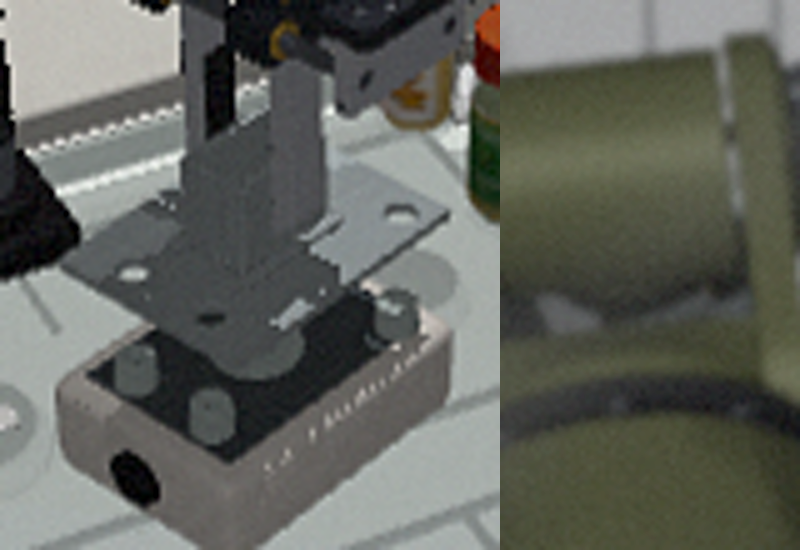

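The last view shows the cover held level above the base. The holes are at crop (402,212), (132,273) and (210,320), which is scene (340.0,217.0), (286.0,229.2) and (301.6,238.6). I'll work out the correction from the scene rays.

Run:
```python
from h import *
s=optics.camera("scene"); g=cv2.cvtColor(s["pixels"],cv2.COLOR_RGB2GRAY)
P=[(340.0,217.0),(286.0,229.2),(301.6,238.6)]
for z in (.1095,.1125,.1155):
    print("cover",z,*fit([ray(s,p,z) for p in P],W[1:]))
Bs=[(314.1,220.9),(338.6,234.6),(286.9,245.1),(302.1,255.4)]
t,th,e=fit([ray(s,p,.07) for p in Bs]); print("base",t,th,e)
# refine: bright boss blobs, from the first picture
g0=cv2.imread("pics/scene0.png",0)
R=[blob(g0,p,4,1) for p in Bs]; print(np.array(R)); print("base blob",*fit([ray(s,p,.07) for p in R]))
```

```text
cover 0.1095 [0.5059 0.0848] 0.39421378412521785 [0.0025 0.0006 0.0022]
cover 0.1125 [0.5043 0.0814] 0.3942137841252177 [0.0022 0.0004 0.0021]
cover 0.1155 [0.5027 0.0779] 0.39421378412521696 [0.0019 0.0003 0.0019]
base [0.5026 0.079 ] 0.3650883521282617 [0.0002 0.0009 0.0018 0.0017]
[[314.0742 220.6063]
 [338.9169 234.5542]
 [286.2155 244.2066]
 [301.795  254.99  ]]
base blob [0.5028 0.0804] 0.34855017441979536 [0.0009 0.0002 0.0025 0.0023]
```

Run:
```python
from h import *
c=optics.camera("top"); im=cv2.imread("pics/top0.png"); k=4
U=cv2.resize(im,None,fx=k,fy=k,interpolation=cv2.INTER_CUBIC)
# base: bright rim or dark plate vs grey stove ; take local window
def rect(m,z,name):
    n,l,st,ce=cv2.connectedComponentsWithStats(m); i=1+np.argmax(st[1:,4])
    cnt=max(cv2.findContours((l==i).astype(np.uint8),0,2)[0],key=cv2.contourArea)
    q=(cv2.boxPoints(cv2.minAreaRect(cv2.convexHull(cnt)))+off+.5)/k-.5
    w=np.array([ray(c,p,z)[:2] for p in q]); e=[w[1]-w[0],w[2]-w[1]]; L=max(e,key=np.linalg.norm)
    print(name,w.mean(0),np.linalg.norm(e,axis=1),(np.arctan2(L[1],L[0])+1.57)%np.pi-1.57)
off=np.array([272,198])*k; w=U[off[1]:282*k,off[0]:347*k]; g=cv2.cvtColor(w,cv2.COLOR_BGR2GRAY)
bg=np.median(g)
med=np.median(cv2.cvtColor(im[195:285,272:350],cv2.COLOR_BGR2GRAY)); 
for th in (145,155,165): rect((g>th).astype(np.uint8),.050,f"base{th}")
rect((g<80).astype(np.uint8),.055,"dark plate")
off=np.array([360,190])*k; w=U[off[1]:272*k,off[0]:434*k]; w=cv2.GaussianBlur(w,(0,0),3)
d=w[:,:,0].astype(int)-w[:,:,2]
print(np.percentile(d,[5,25,50,75,95]))
for th in (5,8,11): rect((d>th).astype(np.uint8),.005,f"cover{th}")
```

```text
Traceback (most recent call last):
ValueError: attempt to get argmax of an empty sequence
```

Run:
```python
from h import *
c=optics.camera("top"); im=cv2.imread("pics/top0.png"); k=4
U=cv2.resize(im,None,fx=k,fy=k,interpolation=cv2.INTER_CUBIC)
def rect(m,z,name):
    n,l,st,ce=cv2.connectedComponentsWithStats(m)
    if n<2: print(name,"none"); return
    i=1+np.argmax(st[1:,4])
    cnt=max(cv2.findContours((l==i).astype(np.uint8),0,2)[0],key=cv2.contourArea)
    q=(cv2.boxPoints(cv2.minAreaRect(cv2.convexHull(cnt)))+off+.5)/k-.5
    w=np.array([ray(c,p,z)[:2] for p in q]); e=[w[1]-w[0],w[2]-w[1]]; L=max(e,key=np.linalg.norm)
    print(name,w.mean(0),np.linalg.norm(e,axis=1),(np.arctan2(L[1],L[0])+1.57)%np.pi-1.57)
off=np.array([272,198])*k; w=U[off[1]:282*k,off[0]:347*k]; g=cv2.GaussianBlur(cv2.cvtColor(w,cv2.COLOR_BGR2GRAY),(0,0),2)
print(np.percentile(g,[2,20,50,80,90,98]))
for th in (108,114,120,126): rect((g>th).astype(np.uint8),.050,f"base{th}")
rect((g<70).astype(np.uint8),.055,"dark plate")
off=np.array([360,190])*k; w=U[off[1]:272*k,off[0]:434*k]; w=cv2.GaussianBlur(w,(0,0),3)
d=w[:,:,0].astype(int)-w[:,:,2]
print(np.percentile(d,[5,25,50,75,95]))
for th in (4,6,8): rect((d>th).astype(np.uint8),.005,f"cover{th}")
```

```text
[ 56.  73. 103. 105. 116. 125.]
base108 [0.5036 0.0818] [0.1033 0.1418] 0.3562894347432142
base114 [0.5034 0.0817] [0.1007 0.1397] 0.3595227393898228
base120 [0.4916 0.077 ] [0.0981 0.1121] 0.35690451531272593
base126 [0.5522 0.1363] [0.0268 0.005 ] -1.076970316356506
dark plate [0.502 0.081] [0.0793 0.1169] 0.3708479846284254
[1. 2. 2. 5. 6.]
cover4 [ 0.5196 -0.1214] [0.1027 0.1334] 0.3692922969843737
cover6 [ 0.551  -0.0868] [0.042  0.0252] -0.6159403293335745
cover8 none
```

Emit:
{"method": "carry_out", "body": {"plan": [[[-1.2,0.4,0,0,0,0.016,26],[0,0,2,0,0,0,26],[0,0,3,0,0,0,26],[0,0,4,0,0,0,26],[0,0,5,0,0,0,26],[0,0,5,0,0,0,26],[0,0,3,0,0,0,26],[0,0,2,0,0,0,26],[0,0,1,0,0,0,26],[0,0,0,0,0,0,26],[0,0,0,0,0,0,26],[0,0,0,0,0,0,26]]]}}

```text
time_s: 16.5
ee_pos: [0.5039, 0.0805, 0.0648]
eef_rot: [3.141, -0.0, 0.36]
force: [0.4, 0.4, -4.1]
grip_width: 0.0339
grip_force: 35.0
```

Run:
```python
from h import *
o=telemetry.get_obs(); print(o["ee_pos"],o["eef_rot"],o["force"],o["grip_width"])
s=optics.camera("scene"); im=s["pixels"]; g=cv2.cvtColor(im,cv2.COLOR_RGB2GRAY)
H=pts(np.array([.5035,.0804]),.36,.0875)
for p in [proj(s,h) for h in H[1:]]:
    x,y=np.round(p).astype(int); print(p); print(g[y-5:y+6,x-8:x+9])
```

```text
[0.5039 0.0805 0.0648] [ 3.1415 -0.0004  0.3597] [ 0.3965  0.3644 -4.1493] 0.03385555492673634
[339.214  227.7613]
[[142 143 140 143 139 142 144 142 144 139 140 142 144 164 171 174 173]
 [143 143 141 144 142 144 141 139 138 138 144 144 141 140 153 168 169]
 [141 140 140 143 147 141 123 114 110 108 128 139 149 147 140 139 158]
 [143 146 146 145 140 112  69  78  83  85  69  87 144 142 143 143 143]
 [144 141 145 142 146 103 109 112 128 127  99  74 140 145 144 145 137]
 [142 143 141 143 145 131 138 141 138 140 141 126 145 146 136 135 100]
 [142 143 145 142 141 142 145 143 140 140 143 146 145 139  97  65  84]
 [144 145 144 142 142 144 141 146 141 144 143 142 135  99  73  96 143]
 [142 141 144 142 144 144 143 140 145 145 136 115  83  70 113 141 140]
 [141 141 149 144 143 144 141 143 145 143  96  64  83 112 144 139 140]
 [146 144 146 145 146 145 146 135 133 101  63  83 137 141 137 139 137]]
[286.2498 238.5843]
[[ 94  96  90  93  96  97  93  97  96  97  92  95  93  91  93  65  63]
 [ 91  94  96  94 100  97  97  93  90  92  91  91  94  68  69  69  71]
 [ 96  94  94  94  98  94  87  78  76  67
[... 513 characters left out ...]
  72  71  71]
 [174 168 170 147  96  70  69  71  71  69  67  71  71  70  73  72  72]]
[301.5837 247.8112]
[[71 74 73 72 73 70 72 71 73 74 75 71 73 72 75 75 75]
 [72 72 69 71 74 75 77 74 78 76 69 73 76 76 77 73 74]
 [76 73 72 73 71 73 74 81 75 74 77 75 75 75 75 73 74]
 [70 73 75 75 75 77 71 73 73 79 73 75 74 73 72 73 76]
 [75 72 72 76 72 66 45 39 49 76 78 71 73 75 73 71 75]
 [72 76 73 73 67 39 32 29 29 51 83 76 72 75 73 75 76]
 [73 74 75 74 71 63 49 52 41 57 62 75 72 72 70 75 74]
 [74 71 70 76 74 75 74 79 76 75 72 71 77 70 73 74 75]
 [70 66 75 72 75 70 75 75 71 75 71 75 73 74 74 76 73]
 [33 50 67 73 71 74 76 76 72 72 74 74 75 74 73 71 72]
 [27 33 37 59 67 74 75 75 70 71 71 72 78 77 72 75 72]]
```

The holes now read at scene (339.2,226.4), (286.1,238.3) and (301.3,248.1), about 7.2 px above the bosses. That matches a plate about 15 mm above the boss tops and in line with them. The force is steady at the cover's weight, so I'm handing in.

Emit:
{"method": "carry_out", "body": {"plan": [[[0,0,0,0,0,0,26],[0,0,0,0,0,0,26],[0,0,0,0,0,0,26],[0,0,0,0,0,0,26]]]}}

```text
time_s: 16.88
ee_pos: [0.5038, 0.0806, 0.0646]
eef_rot: [3.142, -0.0, 0.36]
force: [0.5, 1.0, -4.2]
grip_width: 0.0337
grip_force: 35.0
```

```bash
python3 -c "
from station import ctrl
print(ctrl.hand_in())"
```

```text
the job is handed in; nothing more can be done
None
```

I handed the job in at 16.9 s with the collar on 4 and the cover held level about 15 mm above the bosses, its holes in line to about 2 mm by camera; hole0 was out of view, and the hand-in returned no verdict.

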